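# Snap the valve cap onto the pressure cooker

## Task

Get the pressure cooker ready for the hob: pick up its loose black valve cap from the worktop, turn it so that the cap's nose faces the raised index bar on the lid, and push it down onto the ball-catch stud in the middle of the lid until it clicks past the catch and sits fully home on the seal. Keep pressing firmly (about 10 N) after the click and finish like that, with the cap still held between the fingers and pressed down: do not let go of it. Leave the other things on the worktop where they are.

Things in the scene. Friction and masses are not known exactly. Their poses are not given: they have to be found in the camera images.
- valve_cap: Loose round fluted black cap, 41 mm diameter, 42 mm tall, 90 g, mouth down. Origin: centre of its underside; z up. A nose on its side (9 mm wide, 4-14 mm above the underside) points along its own -x to 35 mm from the axis, as does a steel rib on top. Grip it clear of the nose, best across its y, about 27 mm up. Mouth 26 mm wide, inner bead 8 mm up leaves 18 mm; cavity 28 mm deep.
- nose_tip (a point): Tip of the cap's nose: 35 mm from the cap's axis along its -x, 9 mm above its underside.
- cooker: Steel pressure cooker, lid locked on, 235 mm diameter, fixed. Origin: centre of its foot on the worktop; z up. Two black loop handles along its own +y and -y reach 166 mm from its axis. Lid flat at 152 mm height within 60 mm of the axis; two fittings at its rear, up to 158 mm. In the middle a vent stud, 16 mm diameter; four sprung balls at 167 mm height stand out to 22 mm across: the catch.
- stud_tip (a point): Top centre of the vent stud, on the cooker's axis, 182 mm above the worktop. Its axis is vertical.
- seat (a point): Centre of the rubber seal round the stud's foot, 154 mm above the worktop. Fully home: cap origin at this point. The bead meets the balls with the underside 9 mm above the seal; the force grows to about 10 N near 6 mm, drops to nothing at 4 to 5 mm (the click), the catch then pulls the cap down, and the force rises again on the seal.
- index_mark (a point): The raised index bar on the lid, 20 mm long, 6 mm wide, 4 mm high: the point is its centre, 50 mm from the stud's axis along the cooker's own -x. The cap's nose must face it, that is, cap yaw = cooker yaw.
- garlic: A garlic bulb, 60 mm. Bystander.
- moka_pot: An aluminium moka pot with a black handle, 174 mm tall. Bystander. Origin: centre of its foot.
- tape_roll: A roll of tape lying flat, 104 mm across, 25 mm high. Bystander.
- salt_shaker: A glass salt shaker, 44 mm in diameter, 90 mm tall. Bystander.
- teaspoon: A steel teaspoon, 130 mm long, lying near the front edge of the worktop. Bystander.
- jar_honey: A jar with a screw lid, 65 mm in diameter, 100 mm tall, behind the cooker. Bystander.
- lime: A lime, 52 mm. Bystander.
Mind the look-alikes: they are no part of the job. There is more than one size of the valve_cap; the one meant has the size given above.

How it is judged (in metres and radians):
On the way, in this order (a step that is already met when the one before it is completed fails the run):
1. the valve cap is lifted clear of the worktop (height (world z) of valve_cap above 0.06 m), for 0.2 s.
2. the cap is snapped past the catch, down on the seal (z of valve_cap in the frame of seat below 0.0015 m and horizontal distance between valve_cap and seat below 0.003 m), for 0.1 s.
At the end, for the whole second after the job is handed in: Cap past the catch, its underside within 1.5 mm of the seal and 3 mm of the stud's axis, upright (4.5 deg), nose facing the index bar within 12 deg, at rest, still held by the fingers and pressed onto the cooker with more than 5 N through the last second (all of step 2 and angle between valve_cap's own z axis and vertical below 0.08 rad and angle between the x axis of valve_cap and the x axis of cooker, either way round below 0.21 rad and x of nose_tip in the frame of cooker below 0 m and contact force between valve_cap and cooker above 5 N and contact force between the fingers and valve_cap above 3 N and linear speed of valve_cap below 0.01 m/s); the arm keeps its last pose, push and grip.
It fails at once if a bystander is pushed out of its place (more than 30 mm) (distance of any of garlic, moka_pot, tape_roll, salt_shaker, teaspoon, jar_honey, lime from where it was at the start of the episode above 0.03 m).
It also fails if it takes over 42 s, if anything falls off the work surface, if the arm or the gripper's body presses on something with over 40 N, if the wrist force passes 120 N, or if a joint passes its speed limit or range.

## Robot

A 7-joint arm with a two-finger parallel gripper is mounted at the origin on a cart in front of the work surface, level with it; the furniture and walls round the work are solid. World frame = base frame: x ahead of the robot, y to its left, z up, the work surface at z = 0. Lengths are in mm, angles in rad, forces in N, time in s.
With the tool pointing down it reaches from about 400 to 850 mm from the base axis. Payload 4.5 kg.
Tool frame: the origin (TCP) lies at the very end of the fingers, on their centre line; the grasp point (between the pads) lies 19 mm behind it; z points along the fingers, y is the line along which they close (so a half turn about z gives the same grasp; the last joint's range is limited). The gripper opens to 85 mm and grips with 20 to 120 N. Pads are 22 mm wide; open, the fingers measure 114 mm over their backs; the gripper's body (76 mm by 85 mm) begins 54 mm behind the grasp point. The pads swing forward as they close: fully open they stand 13 mm farther back than shut.
Start: joints at [1.203, 0.689, -0.195, 1.565, 0.157, 0.902, -0.215], TCP at [244.453, -575.236, 231.317] pointing down, gripper open.
Joint ranges: [-3.01, 3.01], [-0.46, 2.08], [-1.47, 1.51], [0.13, 2.56], [-1, 4.14], [0.04, 2.09], [-2.66, 2.66]. Speed limits (rad/s): [2.57, 2.57, 3.14, 3.14, 3.14, 3.14, 3.14].

## Interface

Orientations are given as a rotation vector (axis times angle).
In Python, from plant import monitor, viewer, ticket, spotter gives the robot as it stands. The module is installed in compiled form; this text tells all that it offers.
- The arm moves only by the tool send_rows, never from a script. Its argument "increments" is a list of rows, each a list of 3 entries, a list of its own where there are three numbers: the shift along the tool's x, y, z in units of 25 mm (1.0 is 25 mm), then the turn about the tool's z in degrees, then the finger opening in mm, from 0 to 85.4. A call has 1 to 20 rows; each row is the pose to reach, as a shift and turn from the pose commanded when the call began, along the tool's axes at that moment; what a row does not reach only later rows make up. A row lasts 1/12 s, in which the tool goes at most 41.7 mm and 7.16 degrees, less where a joint would pass 70% of its speed; a pose out of reach is approached as far as the arm can. A call with a gripper value outside its range is refused whole. The fingers move at their own pace and stop on an object; the grip force is fixed at half the most. Time passes only in rows, so rows that repeat a pose let the fingers close. It gives the time, the measured TCP pose, the force, the opening and the grip force at its end, in the units of the state.
- monitor.get_obs(): the state, without advancing time (a new reading comes with each control period).
- viewer.capture(name): name is "side" or "top" or "wrist"; returns a dict with "pixels" (480x640x3 uint8, blue, green, red), "z_map" (480x640 float32, mm along the optical axis (not along the pixel's ray), 0 where there is no reading), "vertical_fov" (degrees; the focal length in pixels is half the picture's height over the tangent of half this angle, whatever the lens; pixels are square), "cx", "cy" (the principal point, pixels), "distortion" ([k1, k2, p1, p2, k3] as OpenCV has them; the pictures are not rectified), "eye" and "rotation" of the camera in the world. Camera axes: x right, y up, looking along -z (the intrinsics and any distortion apply to the point x, -y, -z); pixel columns grow to the right and rows downward; lengths in mm; the calibration is good to about 2 mm. A picture is of the moment at which its call begins.
- ticket.close_job(): hands the job in; it is judged then, once.
Trained networks look in a picture, given as the dict that the camera call returned (one of the last four; its "shot" number tells which), for a name from the list of things; names that differ only in an ending like _2 or _b are one class to them, and where a whole thing is asked for, a point or a joint stands for the part that bears it (a point fixed in the world has none). Each returns a list of dicts, best first, with "confidence" (0 to 1); they miss things now and then, are a little off and sometimes report something else, mostly with a low value. They report only what shows in the picture. A call takes as long as a camera call. They do not tell look-alikes from the thing itself.
- spotter.find_in(label, picture): "point" ([x, y, z] in mm, in world coordinates, good to about 4 mm: the middle of the surface that is visible of it).
- spotter.tip_of(label, picture): "point" ([x, y, z] in mm, in world coordinates, good to about 4 mm: a listed point, or the origin of a listed thing).
The state is a dict: "clock": time; "joint_pos": joint angles; "joint_vel": joint speeds; "effort": joint torques, N m; "tool_pos": TCP position; "tcp_rot": TCP orientation; "contact_force": force on the tool from outside, world axes, zero at the start; "torque": the same for the moment, N m; "width": finger opening in mm; "grasp_force": force on a finger pad.
Only numpy, scipy, OpenCV 4.12 (cv2) and the standard library are available. Lean on these libraries where they do the work, as an engineer would, in place of code of your own. Each camera call takes 0.05 s, during which the arm holds its last target. There are 200 camera calls.

## Working session

There is one attempt and no reset: what is moved stays moved. The work goes in short steps, Python scripts to look and compute and a tool call to move; the robot and the scene stay as the last step left them, time stands still between calls to the robot, and variables do not carry over. Pictures are saved under pics/ and viewed, at most 10 in all, crops included, and the job is handed in when it is done.

Besides the shell and the picture viewer there is one more tool, called after "Request:" as name([rows], argument=value, ...), one row to a line, values as JSON. send_rows: Moves the arm, as the interface text tells. Its arguments: {"type":"object","properties":{"increments":{"type":"array","items":{"type":"array"}}},"required":["increments"]}

```bash
mkdir -p pics
cat > h.py <<'E'
import numpy as np, cv2
from plant import monitor, viewer, ticket, spotter
from scipy.spatial.transform import Rotation as R
def K(p):
    f=240/np.tan(np.radians(p["vertical_fov"])/2)
    return np.array([[f,0,p["cx"]],[0,f,p["cy"]],[0,0,1]])
def rot(p):
    r=np.array(p["rotation"],float)
    return r if r.shape==(3,3) else R.from_rotvec(r).as_matrix()
def world(p,uv,z=None):
    uv=np.array(uv,float).reshape(-1,1,2)
    n=cv2.undistortPoints(uv,K(p),np.array(p["distortion"],float)).reshape(-1,2)
    d=np.c_[n[:,0],-n[:,1],-np.ones(len(n))]
    if z is None:
        q=uv.reshape(-1,2).astype(int); dep=p["z_map"][q[:,1],q[:,0]][:,None]
        return np.array(p["eye"])+(d*dep)@rot(p).T
    w=d@rot(p).T; e=np.array(p["eye"])
    return e+w*((z-e[2])/w[:,2])[:,None]
def pix(p,X):
    c=(np.array(X,float).reshape(-1,3)-p["eye"])@rot(p); c=c*[1,-1,-1]
    return cv2.projectPoints(c,np.zeros(3),np.zeros(3),K(p),np.array(p["distortion"],float))[0].reshape(-1,2)
E
python3 - <<'E'
from h import *
o=monitor.get_obs(); print(o["tool_pos"],o["tcp_rot"],o["clock"]); print(R.from_rotvec(o["tcp_rot"]).as_matrix().round(3))
for n in ("top","side"):
    p=viewer.capture(n); cv2.imwrite(f"pics/{n}0.png",p["pixels"]); print(n,np.round(p["eye"]),np.shape(p["rotation"]))
    for l in ("valve_cap","cooker","garlic","moka_pot","salt_shaker","jar_honey","tape_roll","lime"):
        for d in spotter.find_in(l,p): print(l,np.round(d["point"]),round(d["confidence"],2),pix(p,d["point"]).round().tolist())
    for l in ("valve_cap","nose_tip","cooker","stud_tip","index_mark","seat"):
        for d in spotter.tip_of(l,p): print(" tip",l,np.round(d["point"]),round(d["confidence"],2),pix(p,d["point"]).round().tolist())
E
```

```text
[ 244.1097666  -574.6401924   230.45616677] [-3.07658547e+00 -6.26685536e-01  8.01909966e-04] 0.0
[[ 0.92   0.391 -0.001]
 [ 0.391 -0.92   0.002]
 [-0.    -0.002 -1.   ]]
top [ 351. -131. 1548.] (3,)
valve_cap [ 506. -114.   55.] 0.66 [[309.0, 247.0]]
valve_cap [ 498. -247.   39.] 0.57 [[358.0, 252.0]]
cooker [482. 148. 152.] 0.73 [[204.0, 250.0]]
cooker [ 612. -282.  153.] 0.62 [[376.0, 204.0]]
garlic [ 641. -175.   38.] 0.87 [[332.0, 199.0]]
garlic [ 564. -414.   79.] 0.26 [[422.0, 228.0]]
moka_pot [ 610. -283.  152.] 0.92 [[376.0, 204.0]]
moka_pot [478. 147. 150.] 0.47 [[204.0, 252.0]]
salt_shaker [ 565. -417.   76.] 0.77 [[423.0, 228.0]]
salt_shaker [ 643. -176.   41.] 0.72 [[333.0, 199.0]]
jar_honey [671. 166. 100.] 0.8 [[205.0, 181.0]]
tape_roll [ 431. -463.   24.] 0.89 [[436.0, 279.0]]
lime [ 390. -358.   36.] 0.67 [[398.0, 293.0]]
 tip valve_cap [ 507. -112.   -1.] 0.74 [[308.0, 249.0]]
 tip nose_tip [ 521. -157.   12.] 0.96 [[325.0, 244.0]]
 tip nose_tip [490. 151. 179.] 0.45 [[200.0, 246.0]]
 tip cooker [485. 154.   3.] 0.85 [[212.0, 254.0]]
 tip stud_tip [492. 152. 178.] 0
[... 455 characters left out ...]
15.0]]
tape_roll [ 431. -481.   22.] 0.77 [[288.0, 383.0]]
tape_roll [ 393. -375.   35.] 0.41 [[264.0, 342.0]]
lime [ 396. -374.   34.] 0.9 [[266.0, 342.0]]
 tip valve_cap [ 503. -249.    6.] 0.62 [[315.0, 313.0]]
 tip valve_cap [ 507. -108.    2.] 0.56 [[310.0, 282.0]]
 tip nose_tip [ 519. -164.   13.] 0.56 [[318.0, 289.0]]
 tip cooker [483. 154.  -4.] 0.95 [[294.0, 239.0]]
 tip stud_tip [486. 157. 180.] 0.73 [[291.0, 179.0]]
 tip stud_tip [483. 156. 158.] 0.7 [[291.0, 187.0]]
 tip stud_tip [ 570. -428.    3.] 0.23 [[360.0, 364.0]]
 tip index_mark [445. 148. 156.] 0.89 [[277.0, 190.0]]
 tip index_mark [ 574. -430.   -2.] 0.55 [[362.0, 367.0]]
 tip seat [486. 158. 154.] 0.85 [[292.0, 188.0]]
```

Run:
```python
import cv2,numpy as np
a=cv2.imread("pics/top0.png")[160:330,160:460]; b=cv2.imread("pics/side0.png")[150:350,220:420]
a=cv2.resize(a,(600,340),interpolation=cv2.INTER_CUBIC)
cv2.imwrite("pics/a.png",a); 
t=cv2.imread("pics/top0.png")[230:270,290:370]; t=cv2.resize(t,(520,260),interpolation=cv2.INTER_CUBIC)
s=cv2.imread("pics/side0.png")[250:325,270:350]; s=cv2.resize(s,(277,260),interpolation=cv2.INTER_CUBIC)
m=np.zeros((600,800,3),np.uint8); m[:340,:600]=a; m[340:,:520]=t; m[340:,520:797]=s
cv2.imwrite("pics/m.png",m)
from h import *
p=viewer.capture("top")
H=[]
for c in ((507,-112),(500,-249)):
    u=pix(p,[*c,40])[0].astype(int); w=world(p,[(x,y) for y in range(u[1]-25,u[1]+26) for x in range(u[0]-25,u[0]+26)])
    w=w[np.hypot(w[:,0]-c[0],w[:,1]-c[1])<50]
    h=np.percentile(w[:,2],97); k=w[w[:,2]>h-8]; print(c,h,k.min(0).round(),k.max(0).round(),k.mean(0).round(1))
```

```text
(507, -112) 65.1865749141332 [ 485. -139.   57.] [539. -85.  70.] [ 512.3 -111.    61.6]
(500, -249) 44.53780638913905 [ 485. -266.   37.] [ 524. -231.   52.] [ 504.1 -248.3   42. ]
```

View pics/m.png

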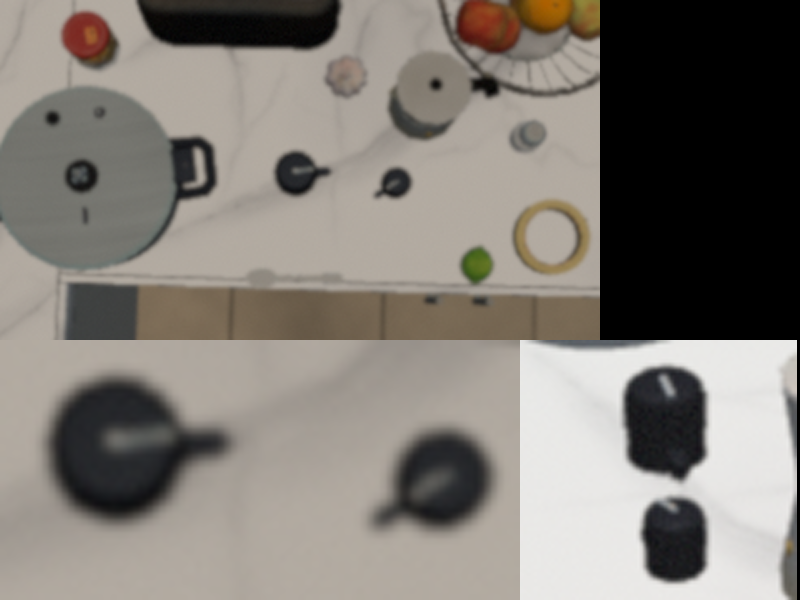

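The image shows two candidate caps. One is at top-camera pixel (309,247), about 54 mm wide and 62 mm tall. The other is at (358,252), about 40 mm wide and 42 mm tall. The second fits the given size, and its nose points towards -x/+y. The cooker's index bar is on its -x side. I'm moving above the small cap.

Request:
send_rows([
  [[14.6,-8.0,1.0],-100,85],
  [[14.6,-8.0,1.0],-100,85],
  [[14.6,-8.0,1.0],-100,85],
  [[14.6,-8.0,1.0],-100,85],
  [[14.6,-8.0,1.0],-100,85],
  [[14.6,-8.0,1.0],-100,85],
  [[14.6,-8.0,1.0],-100,85],
  [[14.6,-8.0,1.0],-100,85],
  [[14.6,-8.0,1.0],-100,85],
  [[14.6,-8.0,1.0],-100,85],
  [[14.6,-8.0,1.0],-100,85],
  [[14.6,-8.0,1.0],-100,85],
  [[14.6,-8.0,1.0],-100,85],
  [[14.6,-8.0,1.0],-100,85],
  [[14.6,-8.0,1.0],-100,85],
  [[14.6,-8.0,1.0],-100,85],
  [[14.6,-8.0,1.0],-100,85],
  [[14.6,-8.0,1.0],-100,85],
  [[14.6,-8.0,1.0],-100,85],
  [[14.6,-8.0,1.0],-100,85],
])

```text
clock: 3.22
tool_pos: [502.2, -248.4, 206.4]
tcp_rot: [1.5, 2.76, -0.0]
contact_force: [0.4, -0.1, -0.4]
width: 85.6
grasp_force: 0.0
```

```bash
cat > look.py <<'E'
from h import *
import sys
o=monitor.get_obs(); print(o["tool_pos"],o["clock"],o["joint_pos"]); print(R.from_rotvec(o["tcp_rot"]).as_matrix().round(3))
p=viewer.capture("wrist"); cv2.imwrite(sys.argv[1],p["pixels"])
for l in sys.argv[2:]:
    for f in (spotter.find_in,spotter.tip_of):
        try:
            for d in f(l,p): print(f.__name__,l,np.round(d["point"],1),round(d["confidence"],2),pix(p,d["point"]).round().tolist())
        except Exception as e: print(e)
np.save("last.npy",p,allow_pickle=True)
E
python3 look.py pics/w1.png valve_cap nose_tip
```

```text
[ 502.16317976 -248.42466315  206.38014574] 3.2167 [ 0.75052016  0.69822894 -0.6398197   1.77763781  0.53807277  0.84730326
  0.43171093]
[[-0.544  0.839  0.   ]
 [ 0.839  0.544 -0.   ]
 [-0.    -0.    -1.   ]]
call valve_cap [ 499.1 -242.4   42.8] 0.86 [[318.0, 212.0]]
call valve_cap [ 504.4 -116.9   61. ] 0.76 [[431.0, 62.0]]
call valve_cap [ 499.8 -244.4   -3. ] 0.79 [[318.0, 204.0]]
call valve_cap [ 505.6 -113.3    0. ] 0.67 [[414.0, 70.0]]
call nose_tip [ 512.3 -116.1   56. ] 0.92 [[439.0, 69.0]]
call nose_tip [ 483.3 -218.3    7. ] 0.69 [[318.0, 169.0]]
call nose_tip [ 520.3 -161.4    8.7] 0.67 [[395.0, 134.0]]
```

View pics/w1.png

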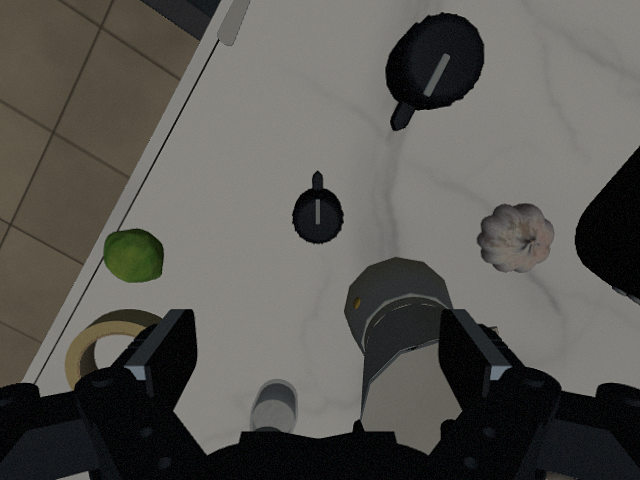

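Run:
```python
from h import *
p=np.load("last.npy",allow_pickle=True).item()
uv=[(x,y) for y in range(160,255) for x in range(285,350)]
w=world(p,uv); t=w[(w[:,2]>38)&(w[:,2]<46)]
print(len(t),t.min(0),t.max(0)); c,r=cv2.minEnclosingCircle(t[:,:2].astype(np.float32)); print(c,r,t.mean(0))
n=w[(w[:,2]>9)&(w[:,2]<20)&(np.hypot(w[:,0]-c[0],w[:,1]-c[1])>25)]; m=n.mean(0)-[*c,0]; print("nose",len(n),np.degrees(np.arctan2(m[1],m[0])))
print("rib ends",world(p,[(318,200),(318,223)],44))
g=p["pixels"][160:255,285:350].max(2)<70
print("dark x-range rows", [(160+i,285+np.where(r)[0].min(),285+np.where(r)[0].max()) for i,r in enumerate(g) if r.any()][::8])
q=pix(p,[[499,-244,200],[502,-248,42],[499,-244,42]]); print(q)
```

```text
1881 [ 483.18109943 -267.5246734    38.00077622] [ 521.22081812 -229.28656237   45.99343939]
(502.3728942871094, -248.31460571289062) 19.50588035583496 [ 501.79564573 -247.48293938   42.97389304]
nose 112 123.9046845227489
rib ends [[ 493.73025186 -234.56008856   44.        ]
 [ 503.41994034 -249.47332314   44.        ]]
dark x-range rows [(171, np.int64(317), np.int64(318)), (179, np.int64(312), np.int64(322)), (187, np.int64(312), np.int64(322)), (195, np.int64(300), np.int64(335)), (203, np.int64(296), np.int64(339)), (211, np.int64(293), np.int64(342)), (219, np.int64(293), np.int64(342)), (227, np.int64(295), np.int64(340)), (235, np.int64(299), np.int64(336)), (243, np.int64(313), np.int64(322))]
[[316.54376828 295.32843009]
 [317.49340393 219.86404886]
 [317.05225074 213.50033305]]
```

Request:
send_rows([
  [[0,0,1.5],0,85],
  [[0,0,3],0,85],
  [[0,0,4.5],0,85],
  [[0,0,5.5],0,85],
  [[0,0,6.3],0,85],
  [[0,0,7],0,85],
  [[0,0,7.5],0,85],
  [[0,0,8],0,85],
  [[0,0,8],0,85],
  [[0,0,8],0,25],
  [[0,0,8],0,25],
  [[0,0,8],0,25],
  [[0,0,8],0,25],
  [[0,0,8],0,25],
  [[0,0,8],0,25],
  [[0,0,8],0,25],
  [[0,0,8],0,25],
  [[0,0,8],0,25],
])

```text
clock: 4.97
tool_pos: [502.7, -248.7, 7.7]
tcp_rot: [1.498, 2.759, -0.0]
contact_force: [-1.0, 0.2, 6.6]
width: 39.1
grasp_force: 59.7
```

Request:
send_rows([
  [[0,0,-0.5],0,25],
  [[0,0,-1.5],0,25],
  [[0,0,-3],0,25],
  [[0,0,-4.5],0,25],
  [[0,0,-6],0,25],
  [[0,0,-7.5],0,25],
  [[0,0,-9],0,25],
  [[0,0,-9.2],0,25],
  [[0,0,-9.2],0,25],
  [[0,0,-9.2],0,25],
])

```text
clock: 5.8
tool_pos: [501.4, -248.7, 236.2]
tcp_rot: [-1.499, -2.761, 0.002]
contact_force: [0.9, -0.0, -1.8]
width: 38.9
grasp_force: 60.7
```

```bash
python3 look.py pics/w2.png valve_cap nose_tip
python3 - <<'E'
from h import *
p=viewer.capture("top")
for l in ("stud_tip","index_mark","seat","cooker"):
    for d in spotter.tip_of(l,p): print(l,np.round(d["point"],1),round(d["confidence"],2),pix(p,d["point"]).round().tolist())
E
```

```text
[ 501.39281288 -248.71028658  236.15152071] 5.8 [ 0.77056832  0.66329933 -0.67131961  1.74540363  0.50621706  0.91338139
  0.46038097]
[[-0.545  0.839 -0.001]
 [ 0.839  0.545 -0.001]
 [-0.    -0.001 -1.   ]]
call valve_cap [ 499.  -238.6  267.5] 0.74 [[329.0, 332.0]]
call valve_cap [ 503.9 -115.9   59.3] 0.62 [[421.0, 67.0]]
call valve_cap [ 502.2 -241.8  223.2] 0.96 [[328.0, 289.0]]
call valve_cap [ 510.2 -112.2    1.5] 0.6 [[413.0, 77.0]]
call nose_tip [ 492.2 -244.6  267.3] 0.69 [[299.0, 335.0]]
call nose_tip [ 521.4 -160.4   12.5] 0.79 [[393.0, 134.0]]
call nose_tip [ 482.  -221.4  236.4] 0.72 [[313.0, 231.0]]
stud_tip [489.5 153.1 178.2] 0.98 [[200.0, 246.0]]
index_mark [436.6 153.1 157.2] 0.73 [[200.0, 268.0]]
index_mark [ 4.316e+02 -4.664e+02 -3.000e-01] 0.5 [[435.0, 280.0]]
seat [489.5 154.5 154.1] 0.6 [[201.0, 247.0]]
cooker [487.  156.3  -0.8] 0.86 [[211.0, 253.0]]
```

View pics/w2.png

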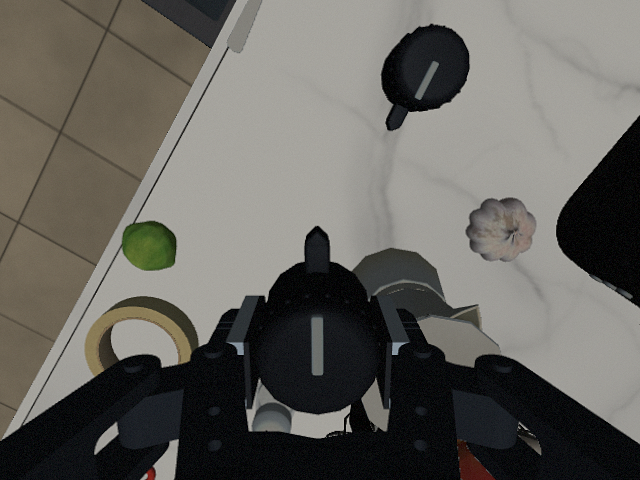

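Request:
send_rows([
  [[0.8,0.8,0],-4,25],
  [[2.0,2.0,0],-10,25],
  [[3.2,3.2,0],-16,25],
  [[4.3,4.3,0],-22,25],
  [[5.4,5.4,0],-28,25],
  [[6.5,6.5,0],-34,25],
  [[7.6,7.5,0],-40,25],
  [[8.7,8.6,0],-46,25],
  [[9.7,9.6,0],-52,25],
  [[10.5,10.4,0],-57,25],
  [[11.2,11.1,0],-57,25],
  [[11.7,11.6,0],-57,25],
  [[11.7,11.6,0],-57,25],
  [[11.7,11.6,0],-57,25],
  [[11.7,11.6,0],-57,25],
  [[11.7,11.6,0],-57,25],
])

```text
clock: 7.63
tool_pos: [586.0, 153.0, 236.0]
tcp_rot: [-0.003, -3.141, 0.003]
contact_force: [0.4, -0.5, -1.2]
width: 38.8
grasp_force: 60.7
```

```bash
python3 look.py pics/w3.png stud_tip index_mark seat
```

```text
[585.99550149 153.00399082 235.97897771] 7.6333 [ 0.1324929   0.78305665 -0.88062478  1.6007802   0.66499074  1.0829188
  0.63922048]
[[-1.     0.002 -0.   ]
 [ 0.002  1.    -0.002]
 [ 0.    -0.002 -1.   ]]
call stud_tip [507.6 153.6 149.8] 0.77 [[318.0, 109.0]]
call index_mark [505.5 153.9 150.3] 0.69 [[319.0, 105.0]]
call index_mark [662.1 199.3  11.5] 0.62 [[366.0, 284.0]]
call seat [509.6 156.5 151. ] 0.78 [[324.0, 113.0]]
call seat [488.  159.7 150.7] 0.93 [[330.0, 69.0]]
```

View pics/w3.png

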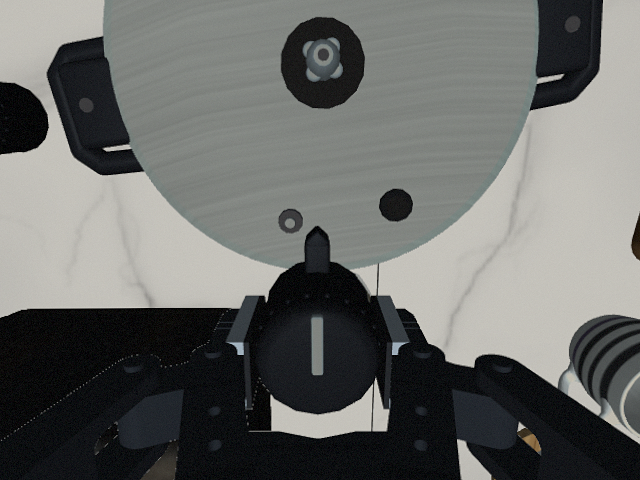

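The stud tip is at (323,55) and the seal disc is centred near (322,63). The handle rivets at (86,105) and (573,24) show that the cooker is yawed by several degrees. I'll compute the axis and yaw from these.

Run:
```python
from h import *
p=np.load("last.npy",allow_pickle=True).item()
print("stud",world(p,[(323,55)],182),world(p,[(323,55)]))
g=p["pixels"].max(2)
m=np.zeros((480,640),np.uint8); m[10:115,270:375]=(g[10:115,270:375]<75)
n,l,st,ce=cv2.connectedComponentsWithStats(m); i=1+st[1:,4].argmax(); ct=max(cv2.findContours((l==i).astype(np.uint8),0,2)[0],key=cv2.contourArea)
q=ct.reshape(-1,2); w=world(p,q,154); A=np.c_[2*w[:,:2],np.ones(len(w))]; s=np.linalg.lstsq(A,(w[:,:2]**2).sum(1),rcond=None)[0]; print("seal",s[:2],np.sqrt(s[2]+s[:2]@s[:2]))
# lid rim circle by depth
yy,xx=np.mgrid[0:270:4,60:640:4]; z=world(p,np.c_[xx.ravel(),yy.ravel()])
L=z[(abs(z[:,2]-152)<4)]; print("lid",L.min(0),L.max(0))
a=world(p,[(86,105),(573,24)]); print(a)
for zz in (a[:,2].mean(),):
    b=world(p,[(86,105),(573,24)],zz); d=b[1]-b[0]; print("yaw",np.degrees(np.arctan2(d[1],d[0]))-90, b.mean(0),np.linalg.norm(d))
t=viewer.capture("top"); c=t["pixels"][225:285,170:230]; cv2.imwrite("pics/t.png",cv2.resize(c,(600,600),interpolation=cv2.INTER_CUBIC))
```

```text
stud [[486.33909949 155.7269304  182.        ]] [[486.39155908 155.72316076 182.34371328]]
seal [486.14581263 155.68382606] 21.035830586094118
lid [456.7137371   59.46125345 148.00626977] [582.89563949 248.88523774 155.98277893]
[[505.69940363  27.41999985 142.82717166]
 [467.17004596 284.03133642 143.50204044]]
yaw 8.55752455589645 [486.40719019 155.9086496  143.16460605] 259.5071436230614
```

View pics/t.png

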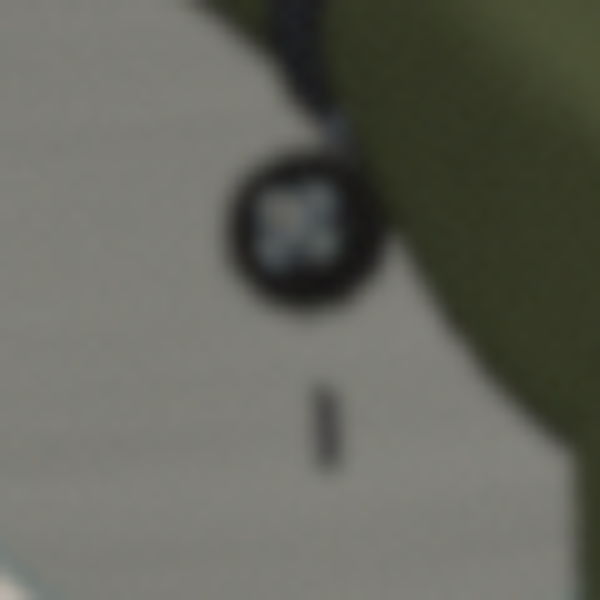

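Request:
send_rows([
  [[0.5,0,0],-2,25],
  [[1.2,0.05,0],-4,25],
  [[2.0,0.1,0],-6,25],
  [[2.8,0.1,0],-8,25],
  [[3.5,0.1,0],-8,25],
  [[4.0,0.1,0],-8,25],
  [[4.0,0.1,0],-8,25],
  [[4.0,0.1,0],-8,25],
  [[4.0,0.1,0],-8,25],
])

```text
clock: 8.78
tool_pos: [487.1, 157.4, 236.5]
tcp_rot: [-0.218, 3.133, 0.0]
contact_force: [0.3, 0.6, -1.5]
width: 38.8
grasp_force: 60.7
```

```bash
python3 look.py pics/w4.png valve_cap nose_tip
python3 - <<'E'
from h import *
p=np.load("last.npy",allow_pickle=True).item()
yy,xx=np.mgrid[220:420,250:390]; w=world(p,np.c_[xx.ravel(),yy.ravel()])
c0=np.array([486.3,155.8]); k=w[np.hypot(*(w[:,:2]-c0).T)<24]
h=k[(k[:,2]>262)&(k[:,2]<285)]; print(np.percentile(h[:,2],[5,25,50,75,95])); 
h=h[h[:,2]>np.median(h[:,2])-5]; print("top",cv2.minEnclosingCircle(h[:,:2].astype(np.float32)),h.mean(0))
A=np.c_[h[:,:2]-c0,np.ones(len(h))]; print("slope",np.linalg.lstsq(A,h[:,2],rcond=None)[0])
n=w[(np.hypot(*(w[:,:2]-c0).T)>25)&(np.hypot(*(w[:,:2]-c0).T)<40)&(w[:,0]<480)&(w[:,2]>225)]
m=n.mean(0)-[*c0,0]; print("nose",len(n),n[:,2].max(),np.degrees(np.arctan2(m[1],m[0]))+180)
s=viewer.capture("side"); cv2.imwrite("pics/s1.png",cv2.resize(s["pixels"][110:230,220:380],(800,600),interpolation=cv2.INTER_CUBIC))
E
```

```text
[487.0580603  157.35839115 236.45391767] 8.7833 [ 0.15824921  0.67922622 -0.94559206  1.8764436   0.68001347  0.94538094
  0.60377846]
[[-0.99  -0.139  0.001]
 [-0.139  0.99   0.   ]
 [-0.001  0.    -1.   ]]
call valve_cap [499.3 -87.9  34.4] 0.94 [[23.0, 184.0]]
call valve_cap [478.6 159.2 269.3] 0.93 [[327.0, 339.0]]
call valve_cap [488.4 159.2 227.1] 0.74 [[321.0, 308.0]]
call valve_cap [ 505.9 -113.7    1.9] 0.67 [[19.0, 182.0]]
call valve_cap [ 365.7 -113.8   -1.7] 0.56 [[9.0, 11.0]]
call nose_tip [474.4 157.6 270.7] 0.59 [[324.0, 328.0]]
call nose_tip [508.3 -85.3  31.2] 0.56 [[29.0, 195.0]]
call nose_tip [450.7 152.5 241.4] 0.71 [[318.0, 225.0]]
[264.73001562 270.50857971 271.66261783 272.28112439 274.36157205]
top ((486.83575439453125, 157.30099487304688), 23.044403076171875) [483.88327545 157.4538569  271.66079263]
slope [4.11531630e-02 2.36332553e-02 2.71721162e+02]
nose 881 270.3173386055162 350.1235028558784
```

View pics/s1.png

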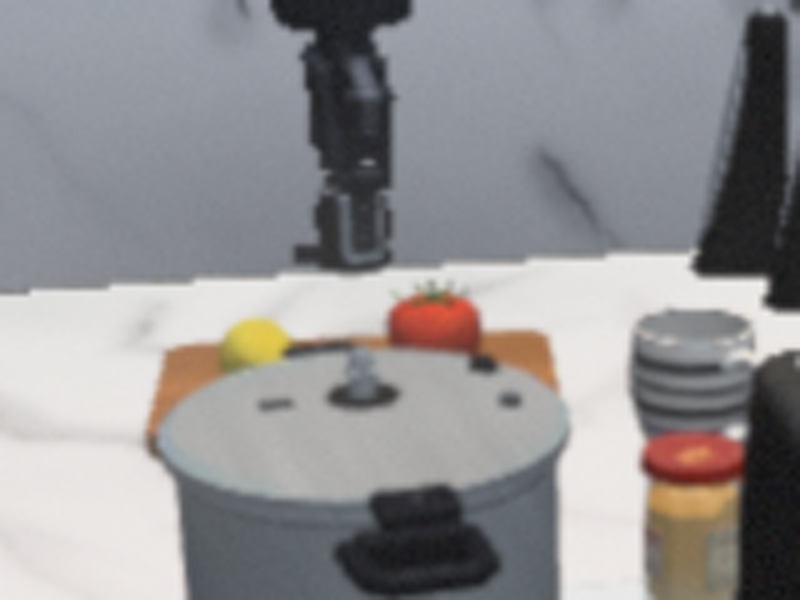

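Request:
send_rows([
  [[0.03,-0.05,0.3],0,25],
  [[0.03,-0.05,0.7],0,25],
  [[0.03,-0.05,1.1],0,25],
  [[0.03,-0.05,1.5],0,25],
  [[0.03,-0.05,1.7],0,25],
  [[0.03,-0.05,1.9],0,25],
  [[0.03,-0.05,2.1],0,25],
  [[0.03,-0.05,2.25],0,25],
  [[0.03,-0.05,2.4],0,25],
  [[0.03,-0.05,2.5],0,25],
  [[0.03,-0.05,2.5],0,25],
])

```text
clock: 10.0
tool_pos: [485.6, 155.9, 173.5]
tcp_rot: [-0.22, 3.134, -0.0]
contact_force: [-0.1, -0.2, -1.3]
width: 38.8
grasp_force: 60.7
```

Request:
send_rows([
  [[0,0,0.05],0,25],
  [[0,0,0.1],0,25],
  [[0,0,0.15],0,25],
  [[0,0,0.2],0,25],
  [[0,0,0.25],0,25],
  [[0,0,0.25],0,25],
])

```text
clock: 10.5
tool_pos: [486.6, 156.0, 168.5]
tcp_rot: [-0.219, 3.131, -0.001]
contact_force: [2.4, -2.1, 5.7]
width: 39.2
grasp_force: 61.4
```

Request:
send_rows([
  [[0,0,0.05],0,25],
  [[0,0,0.1],0,25],
  [[0,0,0.1],0,25],
])

```text
clock: 10.75
tool_pos: [486.4, 155.8, 165.4]
tcp_rot: [-0.219, 3.132, -0.0]
contact_force: [2.8, -1.3, -2.1]
width: 39.0
grasp_force: 60.7
```

Request:
send_rows([
  [[0,0,0.05],0,25],
  [[0,0,0.1],0,25],
  [[0,0,0.1],0,25],
])

```text
clock: 11.0
tool_pos: [485.3, 155.7, 161.8]
tcp_rot: [0.219, -3.133, 0.0]
contact_force: [4.0, -0.7, -5.4]
width: 38.9
grasp_force: 60.8
```

Request:
send_rows([
  [[0,0,0.04],0,25],
  [[0,0,0.06],0,25],
  [[0,0,0.06],0,25],
])

```text
clock: 11.25
tool_pos: [485.4, 155.8, 161.7]
tcp_rot: [-0.22, 3.133, -0.002]
contact_force: [0.9, -2.3, 6.5]
width: 38.9
grasp_force: 62.0
```

Request:
send_rows([
  [[0,0,0.04],0,25],
  [[0,0,0.04],0,25],
])

```text
clock: 11.42
tool_pos: [485.4, 155.8, 161.7]
tcp_rot: [-0.22, 3.132, -0.003]
contact_force: [-1.3, -4.4, 14.7]
width: 38.8
grasp_force: 62.8
```

Request:
send_rows([
  [[0,0,-0.01],0,25],
  [[0,0,-0.02],0,25],
  [[0,0,-0.02],0,25],
  [[0,0,-0.02],0,25],
  [[0,0,-0.02],0,25],
  [[0,0,-0.02],0,25],
])

```text
clock: 11.92
tool_pos: [485.4, 155.8, 161.7]
tcp_rot: [-0.22, 3.133, -0.002]
contact_force: [0.3, -3.3, 10.8]
width: 39.0
grasp_force: 62.3
```

```bash
python3 look.py pics/w5.png valve_cap nose_tip index_mark; python3 -c "
from h import *
print(monitor.get_obs()['contact_force'])"
```

```text
[485.43121166 155.79149854 161.69098293] 11.9167 [ 0.0973873   0.77275743 -0.84862744  1.96079641  0.82427587  0.79755503
  0.47917985]
[[-0.99  -0.14   0.001]
 [-0.14   0.99  -0.001]
 [-0.001 -0.001 -1.   ]]
call valve_cap [477.9 156.2 196. ] 0.69 [[322.0, 343.0]]
call valve_cap [485.6 158.2 150.6] 0.67 [[323.0, 304.0]]
call nose_tip [474.3 154.7 196.8] 0.94 [[318.0, 333.0]]
call nose_tip [448.8 149.9 161.9] 0.66 [[315.0, 221.0]]
call index_mark [442.5 147.7 151. ] 0.87 [[312.0, 197.0]]
call index_mark [476.8 154.1 192.1] 0.46 [[315.0, 333.0]]
call index_mark [369.8 -61.8   9. ] 0.36 [[1.0, -1.0]]
call index_mark [434.5 146.4 158.5] 0.7 [[311.0, 178.0]]
[ 0.55482279 -4.26419502 10.12307225]
```

View pics/w5.png

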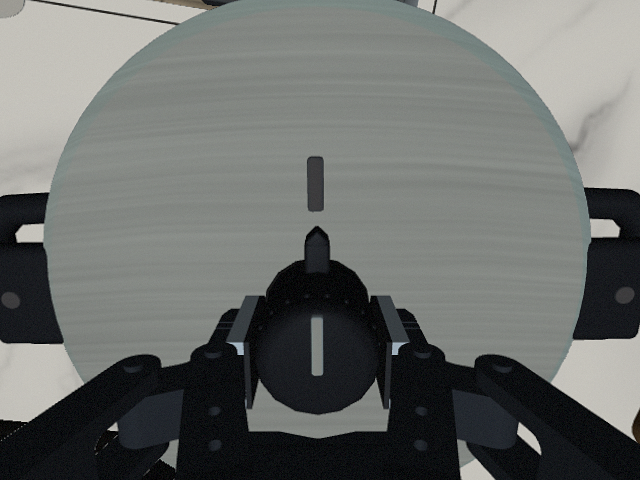

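The nose tip (317,230) points straight at the index bar (315,184). The cap top is at about 196 mm, which is 154 + 42, so it is fully home. The push is steady at about 10–11 N.

```bash
python3 -c "
from plant import ticket
print(ticket.close_job())"
```

```text
the job is handed in; nothing more can be done
None
```

The valve cap is clicked past the catch and sits fully home on the seal with its nose facing the index bar; it is still gripped and pressed at about 10 N, and the job was handed in at about 12 s with no verdict returned.

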